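Seal a tin on the market-stall press

TASK

Set the green-banded tin down, upright, in the white cup of the press's carriage and let go, then slide the carriage fully home under the press head. After that turn the black dial on the control box so that its white line points at the red marker, and only then press the green button fully down and let it spring back. Do not drop the green tin, and leave the other two tins where they stand.

Things in the scene. Friction and masses are not known exactly. Their poses are not given: they have to be found in the camera images.
- green_tin_center (a point): Loose round metal tin, 58 mm diameter, 75 mm tall, about 0.14 kg, with a green band and green top; the tin to seal. This point is its centre, half-way up (37.5 mm above its underside); z is its axis. It stands upright in a row of three tins of the same size, about 100 mm apart along x, in any order.
- black_tin_center (a point): Same tin with a black band and top, to be left alone; its centre, half-way up.
- yellow_tin_center (a point): Same tin with a yellow band and top, to be left alone; its centre, half-way up.
- press: Grey press, left or right of the tins (the control box is on the other side); origin at the table, under the cup's place at carriage value 0; x away from the robot, the way home. Base 14 mm high, x -150 to 210, y -100 to 100 mm. The head bridges the track at x 105 to 175 mm: 190 mm wide, 205 mm high, steel ram underneath 130 mm above the table.
- cup (a point): Centre of the inner floor of the white round cup on the press's carriage; moves with it. The cup is 78 mm across inside, 9 mm deep, 86 mm across outside, its floor 37 mm above the table. x is the direction in which the carriage slides home (away from the robot, turned up to 0.2 rad), y left, z up.
- carriage_handle (a point): Upright orange plate at the carriage's near end: 12 mm thick along the slide, 60 mm wide, from 32 to 92 mm above the table. This point lies in its middle, 20 mm below its top, 115 mm from the cup's centre towards the robot (the line from here to the cup is the slide direction). Pinch it from above across its thickness, or push it.
- carriage (a joint): Travel of the carriage in m: 0 at the loading end, 0.14 fully home against its stop under the head. Slides with about 2.5 N of friction and stays where it is left.
- control_box: White box 170 (x) x 240 (y) mm, its top 68 mm above the table, turned up to 0.3 rad; origin under its centre, x away from the robot, y left. On top the black dial, 50 mm to +y, and the green button, 72 mm to -y.
- dial_center (a point): On the upright axis of the black dial, at the height to grip it: 104 mm above the table. Fixed to the control box, with its axes. The dial has a round skirt (76 mm diameter, top 78 mm above the table) and on it a bar grip 66 mm long, 14 mm thick, its top 118 mm above the table. A white line on one half of the bar, and down that end, shows where it points.
- dial_pointer (a point): Where the dial's white line points: 40 mm from the axis in the direction of the bar's white end, at the height of the skirt's top; turns with the dial.
- dial (a joint): Angle of the dial in rad, growing clockwise seen from above; 0 points to the near left of the box (half-way between its -x and +y), the other end stop is at 4.71. It starts between 0 and 1 and stays where it is left (friction 0.08 N m).
- marker (a joint): Angle of the red marker on the scale round the dial, measured exactly as the dial's: the dial is set when both angles are equal. Always more than the dial's starting angle. It cannot be moved by hand.
- marker_tip (a point): Tip of the red triangular marker on the scale: 40 mm from the dial's axis, in the direction where the white line must point.
- button_top (a point): Centre of the top of the green round palm button, 56 mm diameter, on the control box; z up. Moves with the button.
- button (a joint): Travel of the button in m: 0 up, 0.008 fully down, which takes 5 N; springs back.
Mind the look-alikes: they are no part of the job. Leave any blue or purple look-alike of the part that bears green_tin_center alone.

How it is judged:
By the outcome, as a careful person would: the job done as asked, in the order asked, and still so for the second after the job is handed in, with the robot touching nothing.
It also fails if it takes over 72 s, if anything falls off the work surface, if the arm or the gripper's body presses on something with over 40 N, if the wrist force passes 120 N, or if a joint passes its speed limit or range.

ROBOT

A 6-joint arm with a two-finger parallel gripper is mounted at the origin on the work surface. World frame = base frame: x ahead of the robot, y to its left, z up, the work surface at z = 0. Lengths are in m, angles in degrees, forces in N, time in s.
With the tool pointing down it reaches from about 0.35 to 0.875 m from the base axis. Payload 4.2 kg.
Tool frame: the origin (TCP) lies midway between the tips of the shut fingers; the grasp point (between the pads) lies 19 mm behind it; y points along the fingers, z is the direction in which the jaws open and shut, and the axes are right-handed (so a half turn about y gives the same grasp; the last joint's range is limited). The gripper opens to 87 mm and grips with 3 to 60 N. Pads are 19 mm wide; open, the fingers measure 117 mm over their backs; the gripper's body (75 mm by 190 mm) begins 51 mm behind the grasp point.
Start: joints at [-50.271, 22.042, 0.453, 0, -68.411, -14.817], TCP at [0.263, -0.567, 0.223] pointing down, gripper open.
Joint ranges: [-179.83, 179.83], [-69.29, 118.12], [-61.27, 80.66], [-181.25, 117.63], [-171.15, -9.14], [-177.46, 177.46]. Speed limits (degrees/s): [159.86, 159.86, 180, 180, 180, 180].

INTERFACE

Orientations are given as [roll, pitch, yaw] about the fixed x, y, z axes, in that order (R = Rz(yaw) Ry(pitch) Rx(roll)).
In Python, from workcell import env gives the robot as it stands. The module is installed in compiled form; this text tells all that it offers. Calls block until the motion is done:
- env.goto(position, orientation): joint-space move of the TCP to a pose.
- env.move_straight(position, rotation=None, rate=0.15, force_limit=None): straight line of the TCP; rotation=None keeps the orientation; rate is the mean speed in m/s. With force_limit (N) it stops when the force on the tool has changed by that much, and returns True; else False.
- env.set_joints(angles): joint-space move.
- env.gripper_to(opening, grasp_force=None): opening from 0.0 (shut) to 1.0 (fully open); grasp_force is the grip in N (None keeps the last); returns when the fingers have stopped.
- env.dwell(seconds).
- env.inverse_kinematics(position, orientation): joint angles nearest the present ones, or None.
- env.read_state(): the state.
- env.grab_frame(name): name is "side" or "top"; returns a dict with "image" (420x560x3 uint8, blue, green, red), "fx", "fy", "cx", "cy" (pixels), "position" and "orientation" of the camera in the world. Camera axes: x right, y up, looking along -z (the intrinsics and any distortion apply to the point x, -y, -z); pixel columns grow to the right and rows downward; lengths in m; the calibration is good to about 2 mm. A picture is of the moment at which its call begins. There is no depth.
A pose or a line that the arm cannot do raises env.Unreachable and nothing moves.
- env.close_job(): hands the job in, once; it reports no verdict.
Trained networks look in a picture, given as the dict that the camera call returned (one of the last four; its "shot" number tells which), for a name from the list of things; names that differ only in an ending like _2 or _b are one class to them, and where a whole thing is asked for, a point or a joint stands for the part that bears it (a point fixed in the world has none). Each returns a list of dicts, best first, with "score" (0 to 1); they miss things now and then, are a little off and sometimes report something else, mostly with a low value. They report only what shows in the picture. A call takes as long as a camera call. They do not tell look-alikes from the thing itself.
- env.search_frame(picture, thing): "xyz" ([x, y, z] in m, in world coordinates, good to about 4 mm: the middle of the surface that is visible of it).
- env.trace(picture, thing): "mask" (420x560 bool, what is visible of it).
The state is a dict: "clock": time; "joint_positions": joint angles; "qvel": joint speeds; "joint_torque": joint torques, N m; "position": TCP position; "tool_rot": TCP orientation; "force": force on the tool from outside, world axes, zero at the start; "wrist_torque": the same for the moment, N m; "opening": opening from 0.0 (shut) to 1.0 (fully open).
Only numpy, scipy, OpenCV 4.12 (cv2) and the standard library are available. Lean on these libraries where they do the work, as an engineer would, in place of code of your own. Each camera call takes 0.05 s, during which the arm holds its last target.

## Working session

There is one attempt and no reset: what is moved stays moved. The work goes in short steps, each a Python script; the robot and the scene stay as the last script left them, time stands still between calls to the robot, and variables do not carry over. Pictures are saved under pics/ and viewed, and the job is handed in when it is done.

```bash
mkdir -p pics; ls; python3 - <<'E'
from workcell import env
import cv2,numpy as np
np.set_printoptions(precision=4,suppress=True)
s=env.read_state();print({k:np.round(v,3) for k,v in s.items()})
for n in("side","top"):
    f=env.grab_frame(n);cv2.imwrite(f"pics/{n}0.png",f["image"])
    print(n,{k:v for k,v in f.items() if k!="image"})
    for t in ["green_tin_center","black_tin_center","yellow_tin_center","cup","carriage_handle","press","control_box","dial_center","dial_pointer","marker_tip","button_top"]:
        try:
            for r in env.search_frame(f,t)[:4]: print(t,round(r["score"],2),np.round(r["xyz"],4))
        except Exception as e: print(t,e)
print(env.read_state()["clock"])
E
```

```text
pics
{'clock': np.float64(0.0), 'joint_positions': array([-50.273,  22.091,   0.379,  -0.027, -68.41 , -14.817]), 'qvel': array([ 0.057, -0.046, -0.056,  0.041,  0.011,  0.085]), 'joint_torque': array([ -0.001, -39.067,  18.741,   4.22 ,   0.011,  -0.   ]), 'position': array([ 0.263, -0.566,  0.221]), 'tool_rot': array([-89.876,   0.006,  24.899]), 'force': array([ 0.037, -0.136,  0.385]), 'wrist_torque': array([ 0.009, -0.037, -0.027]), 'opening': np.float64(0.997)}
side {'fx': 445.8368780079525, 'fy': 445.8368780079525, 'cx': 279.07623342014483, 'cy': 212.4126876570115, 'position': array([ 0.5362, -0.6553,  0.732 ]), 'orientation': array([47.4449,  0.4622, -7.3291]), 'shot': 1}
green_tin_center 0.93 [ 0.7066 -0.0245  0.0597]
green_tin_center 0.81 [0.5194 0.0743 0.0626]
green_tin_center 0.75 [0.7841 0.0772 0.0612]
green_tin_center 0.75 [0.6292 0.0612 0.0679]
black_tin_center 0.81 [ 0.6053 -0.0409  0.0665]
yellow_tin_center 0.94 [ 0.5075 -0.0421  0.0654]
yellow_tin_center 0.51 [ 0.6051 -0.0404  0.0653]
yellow_tin_center 0.41 [ 0.7044 -0.0227  0.0604]
cup 0.64 [0.5227 0.2894 0.0289]
c
[... 660 characters left out ...]
0754]
green_tin_center 0.96 [ 0.6984 -0.0055  0.0712]
green_tin_center 0.93 [0.7806 0.0926 0.0753]
green_tin_center 0.81 [0.516  0.0897 0.0747]
black_tin_center 0.78 [ 0.6044 -0.0209  0.0769]
black_tin_center 0.15 [ 0.7008 -0.0043  0.0722]
yellow_tin_center 0.79 [ 0.5041 -0.0206  0.0799]
yellow_tin_center 0.51 [ 0.5761 -0.3392  0.0907]
cup 0.71 [0.5239 0.3018 0.0311]
cup 0.53 [ 0.6086 -0.2234  0.0791]
carriage_handle 0.77 [0.5258 0.2992 0.0298]
press 0.83 [0.6053 0.2813 0.0362]
control_box 0.56 [ 0.5906 -0.2726  0.0724]
dial_center 0.82 [ 0.5911 -0.2686  0.0667]
dial_pointer 0.82 [ 0.61   -0.2235  0.0812]
button_top 0.68 [ 0.5768 -0.3454  0.0949]
button_top 0.28 [ 0.6002 -0.0245  0.078 ]
1.2
```

View pics/side0.png

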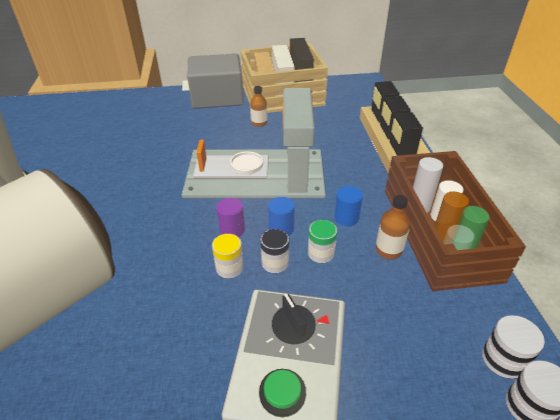

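View pics/top0.png

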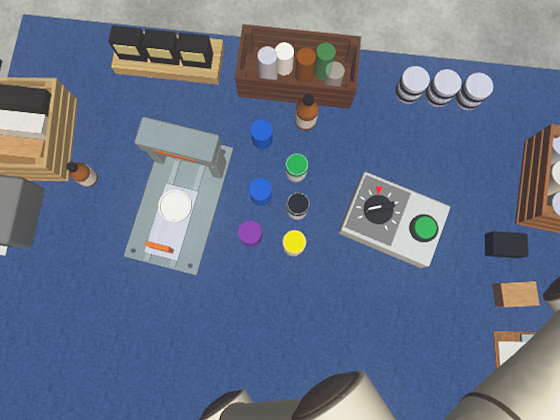

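The side view shows the yellow (228,255), black (275,250) and green (322,241) tins in a row. The blue and purple look-alikes stand behind them, the press is at the back (cup at 246,162, orange handle at 201,156), and the control box is in front. In the top view the green tin is at (297,167), the cup at (175,206), the dial at (377,209), the marker at (379,189) and the button at (425,228).

```bash
cat > h.py <<'E'
import cv2,numpy as np
from scipy.spatial.transform import Rotation as Ro
from workcell import env
np.set_printoptions(precision=4,suppress=True)
def ray(f,u,v):
    d=np.array([(u-f["cx"])/f["fx"],-(v-f["cy"])/f["fy"],-1.])
    R=Ro.from_euler("xyz",f["orientation"],degrees=True).as_matrix()
    return np.array(f["position"]),R@d
def onz(f,u,v,z):
    p,d=ray(f,u,v);return p+d*(z-p[2])/d[2]
def proj(f,P):
    R=Ro.from_euler("xyz",f["orientation"],degrees=True).as_matrix()
    q=R.T@(np.array(P)-f["position"])
    return np.array([f["cx"]+f["fx"]*q[0]/-q[2],f["cy"]-f["fy"]*q[1]/-q[2]])
def tri(a,b):
    (p,d),(q,e)=a,b
    d=d/np.linalg.norm(d);e=e/np.linalg.norm(e)
    s=np.linalg.lstsq(np.c_[d,-e],q-p,rcond=None)[0]
    A,B=p+d*s[0],q+e*s[1];return (A+B)/2,np.linalg.norm(A-B)
def blobs(f,hlo,hhi,smin,vmin,box,smax=255,vmax=255,n=2):
    hsv=cv2.cvtColor(f["image"],cv2.COLOR_BGR2HSV)
    H=hsv[...,0];
    m=((H>=hlo)&(H<=hhi)) if hlo<=hhi else ((H>=hlo)|(H<=hhi))
    m&=(hsv[...,1]>=smin)&(hsv[...,1]<=smax)&(hsv[...,2]>=vmin)&(hsv[...,2]<=vmax)
    k=np.zeros_like(m);u0,v0,u1,v1=box;k[v0:v1,u0:u1]=1;m&=k
    nn,l,st,c=cv2.connectedComponentsWithStats(m.astype(np.uint8))
    o=np.argsort(-st[1:,4])[:n]+1
    return [(c[i],st[i,4],st[i]) for i in o], l, o
E
python3 - <<'E'
from h import *
F={n:env.grab_frame(n) for n in("side","top")}
import pickle;pickle.dump(F,open("F0.pkl","wb"))
def up(n,b,s,name):
    u0,v0,u1,v1=b;cv2.imwrite(name,cv2.resize(F[n]["image"][v0:v1,u0:u1],None,fx=s,fy=s,interpolation=cv2.INTER_CUBIC))
a=lambda n,b,s:cv2.resize(F[n]["image"][b[1]:b[3],b[0]:b[2]],(400*1,int(400*(b[3]-b[1])/(b[2]-b[0]))),interpolation=cv2.INTER_CUBIC)
A=[a("side",(180,80,340,200),4),a("side",(220,280,360,420),4)]
B=[a("top",(120,110,240,280),4),a("top",(330,160,460,270),4)]
for i,L in enumerate((A,B)):
    h=max(x.shape[0] for x in L);cv2.imwrite(f"pics/crop{i}.png",np.hstack([np.pad(x,((0,h-x.shape[0]),(0,0),(0,0))) for x in L]))
S,T=F["side"],F["top"]
for nm,args,bs,bt,z in [("green",(45,85,100,50),(300,215,345,250),(280,150,315,185),.075),("button",(45,85,100,50),(255,365,310,410),(405,210,445,245),.092),
  ("yellow",(20,35,120,100),(205,230,250,262),(275,225,315,260),.075),("handle",(5,18,150,100),(190,135,212,175),(135,235,185,260),.092),("marker",(170,8,150,100),(310,310,335,330),(365,180,390,198),.069)]:
    for f,b in((S,bs),(T,bt)):
        r,_,_=blobs(f,*args,b,n=1)
        if r: print(nm,r[0][0],r[0][1],r[0][2][:4],"onz",onz(f,*r[0][0],z))
E
```

```text
green [322.5349 231.8702] 516 [309 220  28  25] onz [ 0.7041 -0.0164  0.075 ]
green [296.5184 164.3371] 353 [286 153  22  24] onz [ 0.7053 -0.008   0.075 ]
button [281.7875 388.6533] 1148 [263 370  38  39] onz [ 0.5747 -0.3472  0.092 ]
button [425.0809 227.0784] 408 [414 216  23  23] onz [ 0.5752 -0.3424  0.092 ]
yellow [226.4097 246.7291] 598 [213 234  28  27] onz [ 0.5042 -0.0317  0.075 ]
yellow [293.8316 241.6347] 386 [283 231  22  23] onz [ 0.5042 -0.0225  0.075 ]
handle [200.6994 154.6012] 173 [197 140   8  31] onz [0.4546 0.2734 0.092 ]
handle [158.5207 246.719 ] 121 [146 242  27  11] onz [0.4515 0.3077 0.092 ]
marker [323.375  319.3214] 56 [317 315  12   8] onz [ 0.6644 -0.222   0.069 ]
marker [378.4444 188.963 ] 27 [376 186   6   8] onz [ 0.6655 -0.2249  0.069 ]
```

```bash
ls pics
```

```text
crop0.png
crop1.png
side0.png
top0.png
```

View pics/crop0.png

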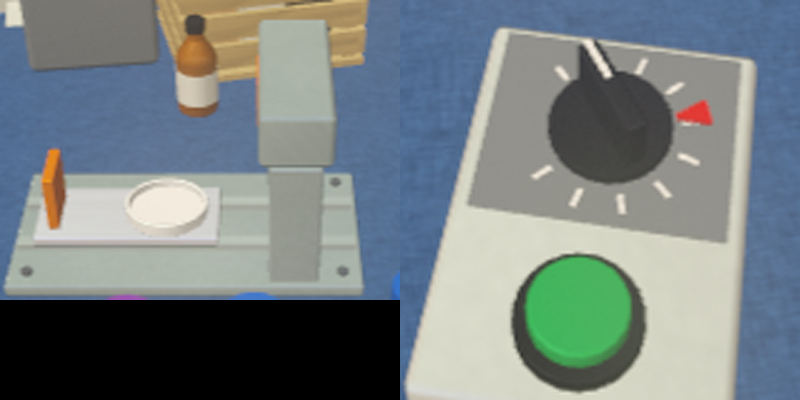

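View pics/crop1.png

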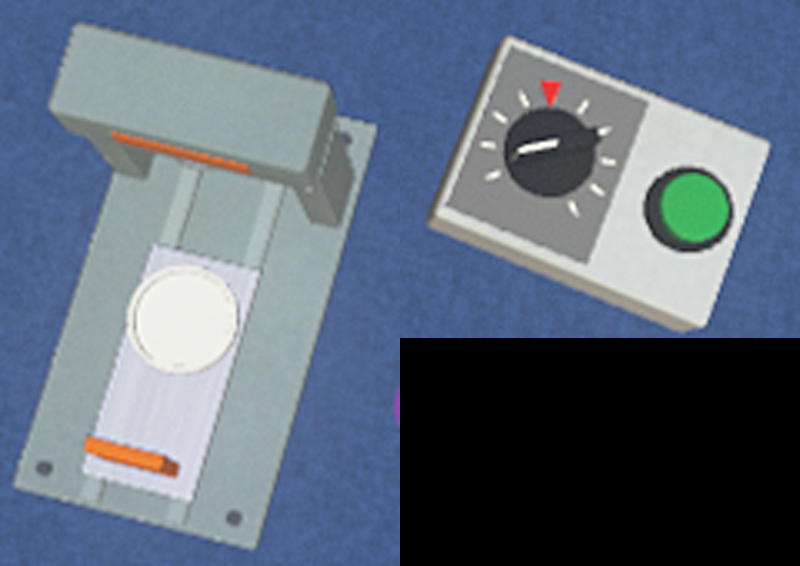

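```bash
cat > meas.py <<'E'
from h import *
from scipy.optimize import least_squares
def fitc(f,mask,z,r,frac=0.55,img=None):
    c,_=cv2.findContours(mask.astype(np.uint8),cv2.RETR_EXTERNAL,cv2.CHAIN_APPROX_NONE)
    c=max(c,key=cv2.contourArea)[:,0,:].astype(float)
    v0,v1=c[:,1].min(),c[:,1].max();cc=c.mean(0)
    c=c[c[:,1]<v0+frac*(v1-v0)]
    c=c+0.5*(c-cc)/np.linalg.norm(c-cc,axis=1)[:,None]  # pixel edge
    P=np.array([onz(f,u,v,z)[:2] for u,v in c])
    s=least_squares(lambda p:np.hypot(*(P-p[:2]).T)-r,P.mean(0),loss="soft_l1",f_scale=.002)
    s2=least_squares(lambda p:np.hypot(*(P-p[:2]).T)-p[2],[*P.mean(0),r],loss="soft_l1",f_scale=.002)
    return s.x,s2.x
def cmask(f,args,box):
    r,l,o=blobs(f,*args,box,n=1);return l==o[0]
E
python3 - <<'E'
from meas import *
import pickle
F=pickle.load(open("F0.pkl","rb"));S,T=F["side"],F["top"]
G=(45,85,80,40)
for nm,f,a,b,z,r,fr in [("green",S,G,(300,215,345,250),.075,.029,.5),("green",T,G,(280,150,315,185),.075,.029,.6),
 ("button",S,G,(255,365,310,410),.092,.028,.6),("button",T,G,(405,210,445,245),.092,.028,.7),
 ("yellow",S,(20,35,120,100),(205,230,250,262),.075,.029,.5),("yellow",T,(20,35,120,100),(275,225,315,260),.075,.029,.6),
 ("cup",S,(0,180,0,180,),(225,148,268,176),.046,.043,.6),("cup",T,(0,180,0,180),(155,185,195,225),.046,.043,.9),
 ("skirt",S,(0,180,0,0),(260,300,325,350),.078,.038,1),("skirt",T,(0,180,0,0),(355,190,400,228),.078,.038,1)]:
    if nm=="cup":
        m=np.zeros(f["image"].shape[:2],bool);u0,v0,u1,v1=b
        h=f["image"].astype(int); m[v0:v1,u0:u1]=((h[...,0]-h[...,2])<=3)[v0:v1,u0:u1]&(h[...,2]>190)[v0:v1,u0:u1]
    elif nm=="skirt": m=cmask(f,(0,180,0,0,b,255,75)[:4],b) if 0 else None; r_,l,o=blobs(f,0,180,0,0,b,255,85,1); m=l==o[0]
    else: m=cmask(f,a,b)
    print(nm,m.sum(),*fitc(f,m,z,r,fr))
# handle/marker/line pixels
for n,f,b in(("side",S,(190,135,212,175)),("top",T,(135,235,185,260))):
    m=cmask(f,(5,18,150,80),b);c=cv2.minAreaRect(np.argwhere(m)[:,::-1].astype(np.float32));print("handle",n,cv2.boxPoints(c).tolist())
E
```

```text
green 538 [ 0.7066 -0.008 ] [ 0.7069 -0.0054  0.0269]
green 393 [ 0.7069 -0.0078] [ 0.7075 -0.0077  0.0285]
button 1174 [ 0.5751 -0.3443] [ 0.5751 -0.3443  0.028 ]
button 419 [ 0.5765 -0.3425] [ 0.5756 -0.3425  0.0288]
yellow 598 [ 0.5039 -0.0227] [ 0.5042 -0.0206  0.0273]
yellow 386 [ 0.5036 -0.023 ] [ 0.5064 -0.0227  0.0267]
cup 868 [0.5657 0.2998] [0.5638 0.2846 0.0572]
cup 863 [0.5683 0.2975] [0.5678 0.2974 0.0437]
skirt 1359 [ 0.6101 -0.2277] [ 0.6101 -0.2277  0.0382]
skirt 625 [ 0.6106 -0.2259] [ 0.6107 -0.2258  0.0374]
handle side [[197.0, 140.0], [204.0, 140.0], [204.0, 170.0], [197.0, 170.0]]
handle top [[145.07054138183594, 245.4854736328125], [146.2655487060547, 241.004150390625], [173.02903747558594, 248.14108276367188], [171.8340301513672, 252.62240600585938]]
```

```bash
python3 - <<'E'
from meas import *
import pickle
F=pickle.load(open("F0.pkl","rb"));S,T=F["side"],F["top"]
g=lambda u,v,z:onz(T,120+u*120/400-.35,110+v*170/567-.35,z)[:2]
gs=lambda u,v,z:onz(S,180+u*160/400-.3,80+v*120/300-.3,z)[:2]
def ang(a,b):d=b-a;return np.degrees(np.arctan2(d[1],d[0]))
print("right edge T",ang(g(257,548,.014),g(375,125,.014)),"near T",ang(g(257,548,.014),g(14,488,.014))-90,"holes",ang(g(235,517,.014),g(45,468,.014))-90, np.linalg.norm(g(235,517,.014)-g(45,468,.014)))
print("carr right edge",ang(g(193,500,.03),g(259,270,.03)))
print("S near edge",ang(gs(6,292,.014),gs(362,292,.014)),"holes",ang(gs(27,271,.014),gs(343,271,.014)))
near=(g(257,548,.014)+g(14,488,.014))/2;print("near mid",near, near+0)
for p in [(145,243),(160,247),(172,250)]: print("handle",onz(T,*p,.092))
c=np.array([.567,.2985]);print("near mid->cup",ang(near,c),np.linalg.norm(c-near))
for y in (-20,-16,-14,-12,-10,-8):
    d=np.array([np.cos(np.radians(y)),np.sin(np.radians(y))]);n=np.array([-d[1],d[0]])
    h=c-.115*d
    print(y,"handle pred T",[proj(T,[*(h+a*d+b*n),.092]).round(1) for a in(-.006,.006) for b in(-.03,.03)])
# dial
m=F["side"]["image"]
E
```

```text
right edge T -7.322892006439956 near T -7.100360796843347 holes -7.721329186973065 0.15602140711882598
carr right edge -7.20801538497969
S near edge -7.8699775181407015 holes -7.891035109377163
near mid [0.4117 0.3164] [0.4117 0.3164]
handle [0.4568 0.3424 0.092 ]
handle [0.4512 0.304  0.092 ]
handle [0.4473 0.2734 0.092 ]
near mid->cup -6.564328363650154 0.15635688019307323
-20 handle pred T [array([156.4, 250. ]), array([135.2, 239.1]), array([158.8, 245.6]), array([137.6, 234.8])]
-16 handle pred T [array([159.8, 250.6]), array([137.8, 241.3]), array([161.9, 246.1]), array([140. , 236.8])]
-14 handle pred T [array([161.5, 250.8]), array([139.2, 242.3]), array([163.5, 246.3]), array([141.2, 237.8])]
-12 handle pred T [array([163.3, 251. ]), array([140.6, 243.3]), array([165.1, 246.4]), array([142.4, 238.7])]
-10 handle pred T [array([165.1, 251.1]), array([142.1, 244.2]), array([166.7, 246.5]), array([143.7, 239.6])]
-8 handle pred T [array([166.8, 251.2]), array([143.6, 245.1]), array([168.3, 246.5]), array([145. , 240.4])]
```

```bash
cat > dialm.py <<'E'
from meas import *
def wline(f,b,ang=None):
    u0,v0,u1,v1=b;im=f["image"].astype(int);m=np.zeros(im.shape[:2],np.uint8)
    m[v0:v1,u0:u1]=((im.min(2)>140)[v0:v1,u0:u1])
    n,l,st,c=cv2.connectedComponentsWithStats(m)
    return [(c[i],st[i],l==i) for i in range(1,n)]
E
python3 - <<'E'
from dialm import *
import pickle
F=pickle.load(open("F0.pkl","rb"));S,T=F["side"],F["top"]
for n,f,b in(("S",S,(258,285,330,355)),("T",T,(355,180,402,235))):
    u0,v0,u1,v1=b;x=cv2.resize(f["image"][v0:v1,u0:u1],None,fx=8,fy=8,interpolation=cv2.INTER_NEAREST);cv2.imwrite(f"pics/d{n}.png",x)
    D=proj(f,[.6103,-.2268,.118]);print(n,"axis top px",D, "skirt",proj(f,[.6103,-.2268,.078]))
    # predicted white end for different world angles
    for a in range(60,150,10):
        r=np.radians(a);print(a,proj(f,[.6103+.033*np.cos(r),-.2268+.033*np.sin(r),.118]).round(1),end=" ")
    print()
    for c,st,_ in wline(f,b): print(c,st)
    im=f["image"].astype(int)
    print("marker tip 40mm @",[(a,proj(f,[.6103+.04*np.cos(np.radians(a)),-.2268+.04*np.sin(np.radians(a)),.069]).round(1).tolist()) for a in(-5,0,5,10)])
E
```

```text
S axis top px [293.4841 308.4531] skirt [293.1615 322.2788]
60 [300.5 293.5] 70 [297.3 292.6] 80 [293.9 292.3] 90 [290.6 292.4] 100 [287.3 293. ] 110 [284.1 294.1] 120 [281.3 295.6] 130 [278.8 297.4] 140 [276.7 299.7] 
[278.3529 295.402 ] [258 290  36  17 102]
[264. 295.] [264 295   1   1   1]
[309.4054 296.8514] [289 294  41   7  74]
[263. 297.] [263 297   1   1   1]
[276. 296.] [276 296   1   1   1]
[258.  299.5] [258 299   1   2   2]
[261. 299.] [261 299   1   1   1]
[268. 299.] [268 299   1   1   1]
[304.12 302.08] [302 299   5   7  25]
[266. 300.] [266 300   1   1   1]
[271. 300.] [271 300   1   1   1]
[276.2414 304.7586] [274 301   6   8  29]
[260. 303.] [260 303   1   1   1]
[323. 302.] [323 302   1   1   1]
[266.     304.3333] [265 304   3   2   3]
[261. 306.] [261 306   1   1   1]
[271.6667 306.3333] [271 306   2   2   3]
[262. 308.] [262 308   1   1   1]
[267. 309.] [267 309   1   1   1]
[272. 309.] [272 309   1   1   1]
[274.  309.5] [274 309   1   2   2]
[315.5    310.2667] [312 308   8   6  30]
[267.5 319.5] [267 319   2   2   2]
[262. 321.] [262 321   1   1   1]
[264.5 
[... 3227 characters left out ...]
. 224.] [388 224   1   1   1]
[390. 224.] [390 224   1   1   1]
[360. 226.] [360 226   1   1   1]
[391.6 227. ] [390 226   4   3   5]
[395. 226.] [395 226   1   1   1]
[369.5 229. ] [369 229   2   1   2]
[373. 228.] [373 228   1   1   1]
[381. 228.] [381 228   1   1   1]
[390.3333 230.    ] [390 229   2   3   3]
[357.5789 233.1053] [355 231   8   4  19]
[377. 230.] [376 230   3   1   3]
[383. 231.] [383 231   1   1   1]
[381. 233.] [381 233   1   1   1]
[387. 232.] [387 232   1   1   1]
[389.5 233.5] [389 233   2   2   2]
[370. 234.] [370 234   1   1   1]
[372. 234.] [372 234   1   1   1]
marker tip 40mm @ [(-5, [380.1, 195.0]), (0, [378.8, 194.8]), (5, [377.4, 194.7]), (10, [376.1, 194.7])]
```

View pics/dS.png

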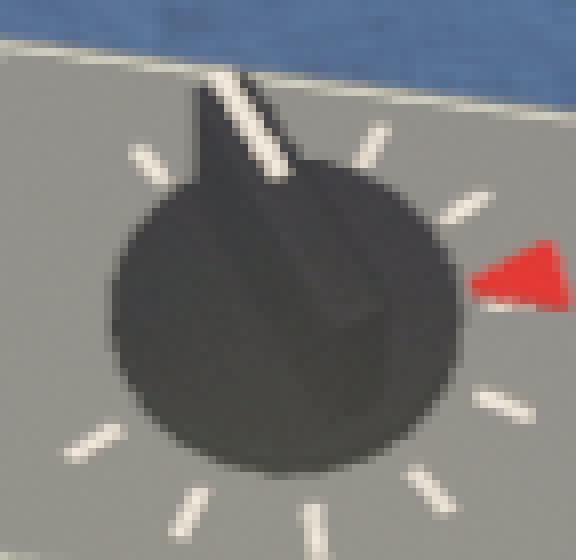

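View pics/dT.png

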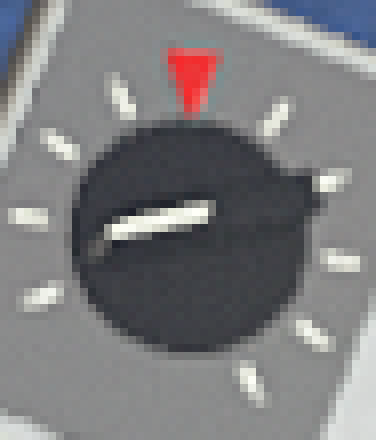

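```bash
python3 - <<'E'
from meas import *
import pickle
F=pickle.load(open("F0.pkl","rb"));S,T=F["side"],F["top"]
A=lambda d:np.degrees(np.arctan2(d[1],d[0]))
for n,f,e,s,mt,mb,b in(("S",S,(286.1,294.4),(293.3,307.2),(316.7,320.6),None,(310,310,335,330)),("T",T,(368.5,208.9),(381.2,206),(378.7,195),(379,186.5),(365,180,390,198))):
    E,s=onz(f,*e,.118),onz(f,*s,.118);print(n,"line",A(E-s),"from axis",A(E-np.array([.6103,-.2268,0])),np.linalg.norm(E-s),s[:2])
    sk={"S":(.6101,-.2277),"T":(.6106,-.2259)}[n]
    c=blobs(f,170,8,130,80,b,n=1)[0][0][0]
    M=onz(f,*c,.0685);print("marker centroid",A(M[:2]-sk),np.hypot(*(M[:2]-sk)),"tip",A(onz(f,mt[0]-.5,mt[1]-.5,.0685)[:2]-sk),np.hypot(*(onz(f,mt[0]-.5,mt[1]-.5,.0685)[:2]-sk)))
    # ticks
    for uv in ({"S":[],"T":[(369.39,191.67),(362,197.7),(358.8,206.9),(359.67,216.6),(389.35,195.17),(397.5,212.5)]}[n]): print("tick",A(onz(f,*uv,.0685)[:2]-sk))
d=np.array([.6103,-.2268])-[.5757,-.3434];print("box yaw",A(d)-90,np.hypot(*d))
E
```

```text
S line 106.60040066632979 from axis 105.1522927822739 0.028594201673130933 [ 0.6104 -0.2243]
marker centroid 6.390054275351417 0.054529232568172534 tip 8.416435771530097 0.042138564591060336
T line 109.52047369213977 from axis 108.64723709104446 0.03225923972432752 [ 0.6102 -0.2251]
marker centroid 1.113488560687862 0.05474903952368152 tip 0.6921235681229982 0.04032894803367545
tick 27.530324386607088
tick 56.64750616807018
tick 87.4042815186806
tick 117.68426835119233
tick -33.93524182472879
tick -91.28005144400392
box yaw -16.527781553098308 0.12162532630994251
```

```bash
python3 - <<'E'
from meas import *
import pickle
from scipy.optimize import least_squares
F=pickle.load(open("F0.pkl","rb"));S,T=F["side"],F["top"]
A=lambda d:np.degrees(np.arctan2(d[1],d[0]))
tk={"S":[(276.24,304.76),(304.12,302.08),(315.5,310.27),(320.58,334.91),(311.57,345.66),(296.79,350.52),(281.28,348.47),(269.03,339.67)],
"T":[(369.39,191.67),(362,197.7),(358.8,206.9),(359.67,216.6),(389.35,195.17),(396.0,201.77),(397.4,212.6)]}
for n,f,b in(("S",S,(310,310,335,330)),("T",T,(365,180,390,198))):
    P=np.array([onz(f,*q,.0685)[:2] for q in tk[n]])
    def res(p):
        d=P-p[:2];a=np.degrees(np.arctan2(d[:,1],d[:,0]))-p[2]; e=(a-118.5+15)%30-15
        return np.r_[np.radians(e)*.046,np.hypot(*d.T)-p[3]]
    s=least_squares(res,[.6103,-.2268,0,.046],loss="soft_l1",f_scale=.001);print(n,s.x,np.abs(res(s.x)).max())
    M=onz(f,*blobs(f,170,8,130,80,b,n=1)[0][0][0],.0685)[:2]
    print("marker",A(M-s.x[:2]),"rel joint deg",118.5+s.x[2]-A(M-s.x[:2]), (res(s.x)*1000).round(1))
E
```

```text
S [ 0.6106 -0.2248 -0.1421  0.0505] 0.0008176273584902388
marker 3.3393438335306955 rel joint deg 115.01857931034681 [-0.1  0.1 -0.1 -0.1  0.1 -0.1  0.2  0.  -0.   0.6 -0.8  0.1  0.2 -0.3
 -0.   0.1]
T [ 0.6113 -0.2273 -0.3266  0.0503] 0.0014269246025249288
marker 2.602536659574789 rel joint deg 115.5708978995985 [ 0.9 -0.   0.1 -0.4 -1.   1.4 -0.5  0.8 -0.1 -1.3  0.3 -1.2  1.4 -0.1]
```

```bash
python3 - <<'E'
from meas import *
import pickle
F=pickle.load(open("F0.pkl","rb"));S,T=F["side"],F["top"]
print("bottle base",onz(S,392,250,.01),"top",onz(T,309,99,.15),"side top",onz(S,399,200,.15))
print("clock",env.read_state()["clock"])
for nm,p,y in [("pick",(.7068,-.0079,.14),180),("pick",(.7068,-.0079,.026),180),("pick",(.7068,-.0079,.026),0),("place",(.567,.2975,.065),172.5),("push",(.43,.315,.06),172.5),("pushend",(.58,.297,.06),172.5),("dial",(.611,-.226,.085),107.5),("dial2",(.611,-.226,.085),3.2),("button",(.576,-.343,.1),73)]:
    print(nm,y,env.inverse_kinematics(p,[-90,0,y]))
E
```

```text
bottle base [ 0.86   -0.0288  0.01  ] top [ 0.8552 -0.0204  0.15  ] side top [ 0.8528 -0.0222  0.15  ]
clock 1.3
pick 180 [ 12.4257  33.2969   7.0855   0.     -63.7886  77.5743]
pick 180 [ 12.4257  39.5221   0.7938   0.     -51.2717  77.5743]
pick 0 [  12.4257   39.5221    0.7938   -0.      -51.2717 -102.4257]
place 172.5 [ 42.1375  31.6173  -8.2165   0.     -50.1662  40.3625]
push 172.5 [ 53.6701  23.4713 -24.2937   0.     -42.235   28.8299]
pushend 172.5 [ 41.3113  32.8629  -6.6971   0.     -50.4401  41.1887]
dial 107.5 [ -6.0994  31.2753  -5.4026   0.     -53.322   23.5994]
dial2 3.2 [ -6.0994  31.2753  -5.4026  -0.     -53.322  -80.7006]
button 73 [-16.983   32.0206  -1.5259   0.     -56.4535  -0.017 ]
```

```bash
python3 - <<'E'
from meas import *
O=[-90,0,180]
env.goto([.7068,-.0079,.17],O)
env.gripper_to(1.0)
print(env.move_straight([.7068,-.0079,.026],rate=.15,force_limit=15))
env.gripper_to(0.3,grasp_force=25)
s=env.read_state();print(s["opening"]*87,s["force"],s["position"],s["clock"])
env.move_straight([.7068,-.0079,.2],rate=.15)
s=env.read_state();print(s["opening"]*87,s["force"],s["position"],s["clock"])
for n in("side","top"):cv2.imwrite(f"pics/{n}1.png",env.grab_frame(n)["image"])
E
```

```text
False
57.40375560006006 [-0.7485  1.415   0.1672] [ 0.7069 -0.0078  0.0263] 5.775
57.48940352072676 [ 0.2522 -1.6917 -0.7242] [ 0.7061 -0.0079  0.1985] 7.0833
```

View pics/side1.png

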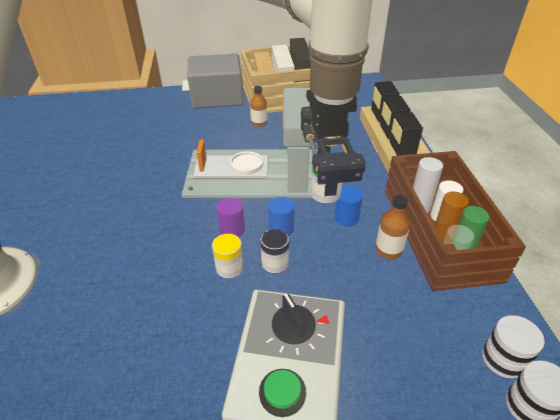

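The green tin is lifted in the gripper (about 325,185) and the other tins haven't moved. Next I'll bring it to the cup along a path that stays clear of the press head.

```bash
python3 - <<'E'
from meas import *
env.goto([.53,.08,.2],[-90,0,176])
env.move_straight([.567,.2975,.14],rotation=[-90,0,172.5],rate=.2)
print(env.read_state()["clock"])
for n in("side","top"):cv2.imwrite(f"pics/{n}2.png",env.grab_frame(n)["image"])
E
```

```text
9.2833
```

View pics/side2.png

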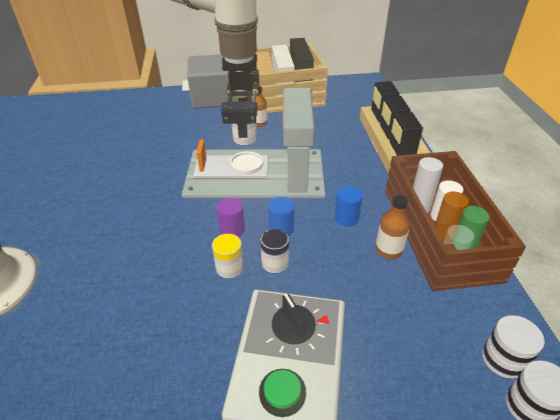

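View pics/top2.png

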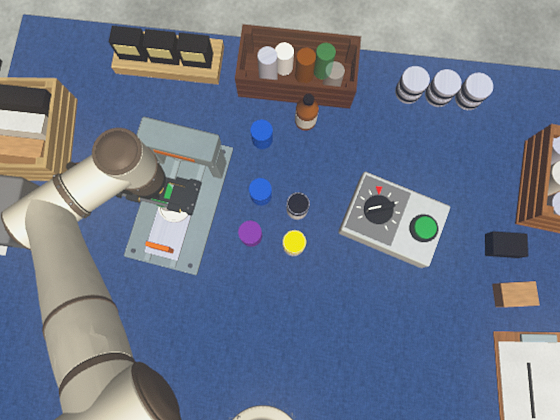

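The tin is upright above the cup (side view 244,130, cup at 246,162), and the arm is clear of the head. I'll lower it with a force guard.

```bash
python3 - <<'E'
from meas import *
env.move_straight([.567,.2975,.075],rate=.12)
print(env.read_state()["force"])
print(env.move_straight([.567,.2975,.0605],rate=.03,force_limit=4))
s=env.read_state();print(s["position"],s["force"],s["clock"])
env.gripper_to(0.85)
env.dwell(.2)
env.move_straight([.567,.2975,.16],rate=.15)
# move back behind the handle, high
d=np.array([np.cos(np.radians(-7.5)),np.sin(np.radians(-7.5))])
h=np.array([.567,.2975])-.115*d
p=h-.045*d
env.move_straight([*p,.16],rate=.25)
env.gripper_to(0.0)
print(env.read_state()["clock"])
for n in("side","top"):cv2.imwrite(f"pics/{n}3.png",env.grab_frame(n)["image"])
E
```

```text
[ 0.8348  0.2921 -0.9446]
True
[0.5674 0.2976 0.0631] [ 0.4383 -0.8146  4.8683] 10.5167
14.3
```

View pics/side3.png

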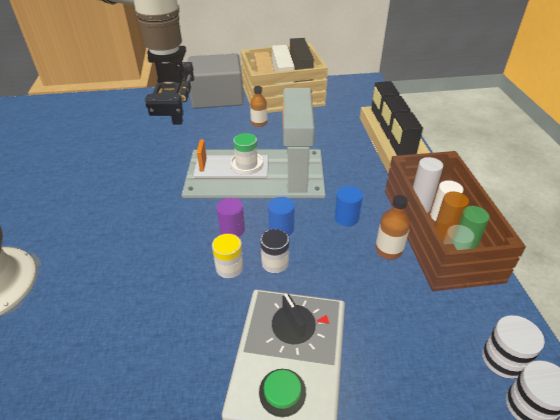

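View pics/top3.png

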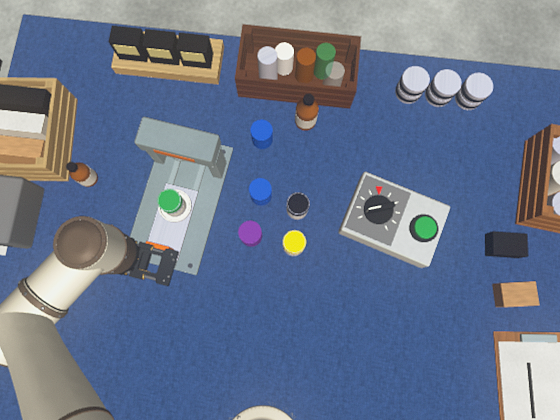

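The green tin stands upright in the cup (side 245,152; top 169,201) and the gripper is behind the handle. Now the push home.

```bash
python3 - <<'E'
from meas import *
d=np.array([np.cos(np.radians(-7.5)),np.sin(np.radians(-7.5))])
h=np.array([.567,.2975])-.115*d
g=lambda a,z:[*(h+a*d),z]
env.move_straight(g(-.045,.06),rate=.2)
a=-.025;r=env.move_straight(g(a,.06),rate=.06)
print(env.read_state()["force"])
r=env.move_straight(g(.105,.06),rate=.06,force_limit=14)
s=env.read_state();print(r,(s["position"][:2]-h)@d,s["force"],s["clock"])
r=env.move_straight(g(.142,.06),rate=.03,force_limit=12)
s=env.read_state();print(r,(s["position"][:2]-h)@d,s["force"],s["clock"])
for n in("side","top"):cv2.imwrite(f"pics/{n}4.png",env.grab_frame(n)["image"])
E
```

```text
[-0.2984 -0.2318 -0.5427]
False 0.10477426306980646 [-2.3919 -0.0435 -1.1099] 17.85
True 0.11490488083020131 [-0.6748 -0.1159  0.3078] 18.4417
```

View pics/side4.png

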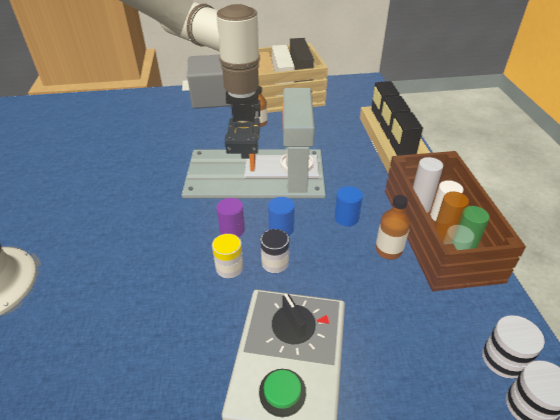

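```bash
python3 - <<'E'
from meas import *
d=np.array([np.cos(np.radians(-7.5)),np.sin(np.radians(-7.5))])
h=np.array([.567,.2975])-.115*d
g=lambda a,z:[*(h+a*d),z]
r=env.move_straight(g(.135,.06),rate=.02,force_limit=15)
s=env.read_state();print(r,(s["position"][:2]-h)@d,s["force"],s["clock"])
f=env.grab_frame("side");b=(180,80,340,200)
cv2.imwrite("pics/c5.png",cv2.resize(f["image"][80:200,180:340],None,fx=5,fy=5,interpolation=cv2.INTER_CUBIC))
for z,t in((.037,"cup"),(.072,"carriage_handle")):
    print([(x["score"],np.round(x["xyz"],4)) for x in env.search_frame(f,t)[:2]])
for yw in (-7.5,):
  for a in (.13,.14):
    print("pred handle top px",[proj(f,[*(h+(a+k)*d+b_*np.array([-d[1],d[0]])),z]).round(1).tolist() for k in(-.006,.006) for b_,z in((-.03,.092),(-.03,.032))])
E
```

```text
True 0.1145031472854064 [ 1.0676 -0.2303 -0.034 ] 19.0417
[(0.9, array([0.6286, 0.2687, 0.033 ])), (0.45, array([ 0.5765, -0.3484,  0.0967]))]
[(0.89, array([0.6278, 0.2717, 0.0317]))]
pred handle top px [[248.2, 152.4], [249.5, 171.6], [253.0, 152.3], [254.1, 171.6]]
pred handle top px [[252.2, 152.3], [253.3, 171.6], [257.0, 152.3], [258.0, 171.6]]
```

View pics/c5.png

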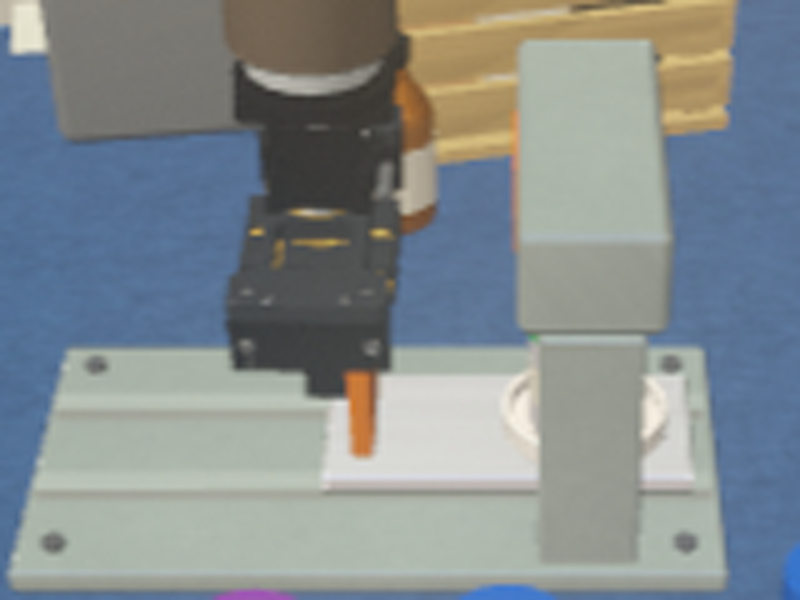

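```bash
python3 - <<'E'
from meas import *
import pickle
F=pickle.load(open("F0.pkl","rb"));S,T=F["side"],F["top"]
q=lambda u,v,z:onz(S,180+u/5-.4,80+v/5-.4,z)[:2]
a,b,c,e=q(53,543,.014),q(685,543,.014),q(96,365,.014),q(672,364,.014)
d=(b-a)/np.linalg.norm(b-a);mid=(a+b+c+e)/4
print("holes",np.linalg.norm(b-a),"yaw",np.degrees(np.arctan2(d[1],d[0])),"origin",mid-.03*d)
o=mid-.03*d
L=lambda p:round(float((p-o)@d),4)
print("initial cup",L(np.array([.567,.2985])),"side-only",L(np.array([.5657,.2998])))
# handle bottom (z .032) now & initially, right-end corner
print("handle bottom now",L(q(353,455,.032)),L(q(374,455,.032)))
q0=lambda u,v,z:onz(S,180+u/2.5-.3,80+v/2.5-.3,z)[:2]
print("handle bottom init",L(q0(48,225,.032)),L(q0(60,224,.032)))
print("carriage corners now near",L(q(325,489,.03)),"far",L(q(694,489,.03)),"init near",L(q0(36,244,.03)),"far",L(q0(217,244,.03)))
print("cup extents now",L(q(502,408,.046)),L(q(667,408,.046)),"init",L(q0(124,206,.046)),L(q0(208,206,.046)))
print("head post",L(q(541,560,.014)),L(q(640,560,.014)), "base ends",L(q(12,578,.014)),L(q(724,578,.014)))
E
```

```text
holes 0.3204321896929848 yaw -7.890779021836599 origin [0.5583 0.3017]
initial cup 0.0091 side-only 0.0076
handle bottom now 0.0201 0.031
handle bottom init -0.1135 -0.1012
carriage corners now near 0.0072 far 0.1951 init near -0.1219 far 0.0631
cup extents now 0.0972 0.1829 init -0.0345 0.0528
head post 0.1172 0.1669 base ends -0.1465 0.208
```

The base-relative measurement puts the cup at 0.140 and the handle at 0.0255 (0.025 expected), so the carriage is fully home; it had started at about 9 mm. Next is the dial.

```bash
python3 - <<'E'
from meas import *
d=np.array([np.cos(np.radians(-7.5)),np.sin(np.radians(-7.5))])
p=env.read_state()["position"]
env.move_straight([*(p[:2]-.03*d),.06],rate=.12)
env.move_straight([*(p[:2]-.03*d),.26],rate=.25)
env.goto([.611,-.226,.2],[-90,0,107.5])
env.gripper_to(.55)
f=env.grab_frame("side");cv2.imwrite("pics/s6.png",f["image"])
print(env.move_straight([.611,-.226,.086],rate=.12,force_limit=12))
env.gripper_to(0.0,grasp_force=20)
s=env.read_state();print(s["opening"]*87,s["force"],s["wrist_torque"],s["position"],s["tool_rot"],s["joint_positions"],s["clock"])
f=env.grab_frame("side");cv2.imwrite("pics/s7.png",f["image"])
E
```

```text
False
14.293180711753433 [ 1.4473  1.0396 -0.0238] [ 0.1869 -0.3167 -0.0146] [ 0.6115 -0.2259  0.0861] [-90.0618   0.0209 107.5069] [ -6.0844  31.2182  -5.3161  -0.0069 -53.4007  23.5955] 25.3333
```

View pics/s6.png

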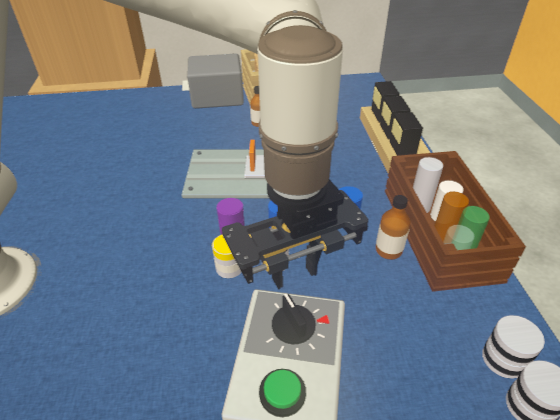

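View pics/s7.png

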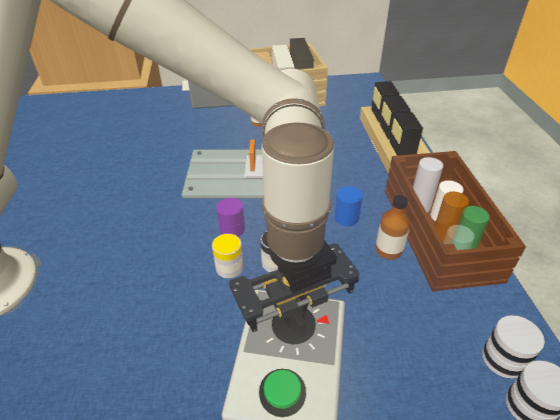

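The s7 view shows the fingers closed on the dial bar at about (294,325), and the opening reads 14.3 mm, which matches the bar's thickness. Turn it clockwise.

```bash
python3 - <<'E'
from meas import *
j=np.array(env.inverse_kinematics([.6112,-.226,.086],[-90,0,107.5]))
tgt=107.5-3.2
for k in (.25,.5,.75,1):
    q=j.copy();q[5]-=tgt*k;env.set_joints(q)
    s=env.read_state();print(s["tool_rot"],s["opening"]*87,s["force"],s["wrist_torque"],s["clock"])
env.dwell(.2);print(env.read_state()["tool_rot"])
env.gripper_to(.55)
env.move_straight([.6112,-.226,.2],rate=.2)
env.goto([.5765,-.3434,.3],[-90,0,3.2]) if 0 else env.goto([.45,-.10,.25],[-90,0,3.2])
import pickle
F={n:env.grab_frame(n) for n in("side","top")};pickle.dump(F,open("F8.pkl","wb"))
for n,b in(("side",(258,285,330,355)),("top",(355,180,402,235))):
    u0,v0,u1,v1=b;cv2.imwrite(f"pics/d8{n}.png",cv2.resize(F[n]["image"][v0:v1,u0:u1],None,fx=8,fy=8,interpolation=cv2.INTER_NEAREST))
print(env.read_state()["clock"])
E
```

```text
[-90.0612  -0.0129  81.546 ] 13.94121543156179 [2.4915 1.8253 0.5147] [ 0.3734 -0.6161 -0.0776] 25.8917
[-90.0706  -0.0459  55.524 ] 14.130222006337048 [ 4.0015  1.3992 -1.3811] [ 0.4694 -0.8665 -0.0543] 26.4
[-90.0559  -0.0796  29.4689] 13.540609736082986 [ 4.7463  0.2071 -1.9986] [ 0.3029 -1.347  -0.0525] 26.9083
[-90.0266  -0.1026   3.4296] 13.689631601325035 [ 5.1578  0.2973 -3.1884] [ 0.1035 -1.5083 -0.0482] 27.4167
[-90.0254  -0.1025   3.4333]
30.1417
```

View pics/d8side.png

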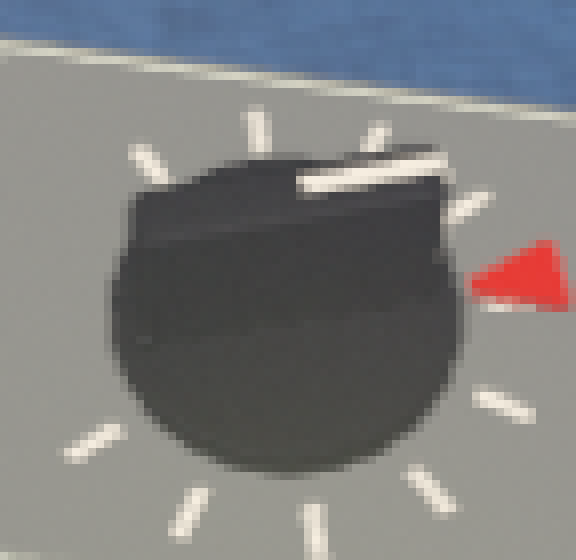

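View pics/d8top.png

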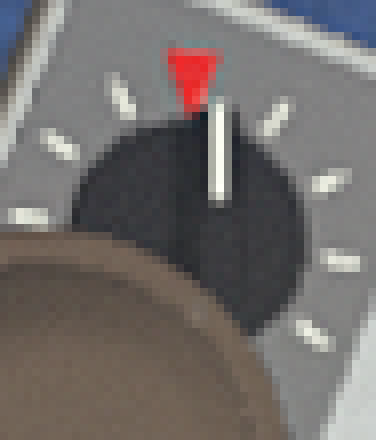

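```bash
python3 - <<'E'
from meas import *
import pickle
F=pickle.load(open("F8.pkl","rb"));S,T=F["side"],F["top"]
A=lambda d:np.degrees(np.arctan2(d[1],d[0]))
def line(f,b):
    u0,v0,u1,v1=b;sub=f["image"][v0:v1,u0:u1].astype(float).min(2)
    w=np.clip(sub-100,0,None);ys,xs=np.nonzero(w>30)
    P=np.array([onz(f,u0+x,v0+y,.118)[:2] for x,y in zip(xs,ys)]);ww=w[ys,xs]
    c=np.average(P,axis=0,weights=ww);C=np.cov((P-c).T,aweights=ww);e=np.linalg.eigh(C)[1][:,1];e*=np.sign(e[0])
    return A(e),c,A(c-[.611,-.226]),len(xs)
print("S",line(S,(294,303,314,311)))
print("T",line(T,(379,191,386,207)))
for n,f in(("S",S),("T",T)):
    for a in(-2,0,2,4,6,8,10):
        r=np.radians(a);v=np.array([np.cos(r),np.sin(r)]);ax=np.array([.6108,-.2262])
        print(n,a,proj(f,[*(ax+.004*v),.118]).round(1),proj(f,[*(ax+.033*v),.118]).round(1))
E
```

```text
S (np.float64(-1.4953829449510927), array([ 0.6283, -0.2238]), np.float64(7.3337080984252205), 69)
T (np.float64(2.725852042233699), array([ 0.6302, -0.225 ]), np.float64(2.9510347730043067), 27)
S -2 [296.1 307.9] [313.5 306.5]
S 0 [296.1 307.8] [313.4 305.9]
S 2 [296.1 307.8] [313.3 305.3]
S 4 [296.1 307.7] [313.1 304.8]
S 6 [296.1 307.6] [312.9 304.2]
S 8 [296.  307.6] [312.7 303.7]
S 10 [296.  307.5] [312.5 303.1]
T -2 [381.8 204.2] [383.1 192.9]
T 0 [381.8 204.2] [382.6 192.8]
T 2 [381.7 204.2] [382.1 192.8]
T 4 [381.7 204.2] [381.7 192.7]
T 6 [381.6 204.2] [381.2 192.7]
T 8 [381.6 204.2] [380.7 192.7]
T 10 [381.5 204.2] [380.3 192.7]
```

```bash
python3 - <<'E'
from dialm import *
import pickle
S=pickle.load(open("F8.pkl","rb"))["side"]
g=S["image"].astype(float).min(2)
pts=[]
for u in range(297,313):
    col=g[301:312,u]; 
    w=np.clip(col-110,0,None); 
    # restrict to the brightest run
    k=int(np.argmax(w));ii=[i for i in range(max(0,k-2),min(11,k+3))]
    pts.append((u,301+np.average(ii,weights=w[ii]+1e-9)));
pts=np.array(pts);print(pts[:,1].round(2))
for lo,hi in((0,16),(0,13),(2,15)):
    p=np.polyfit(pts[lo:hi,0],pts[lo:hi,1],1)
    a=onz(S,297,np.polyval(p,297),.118);b=onz(S,312,np.polyval(p,312),.118);d=b-a;print(np.degrees(np.arctan2(d[1],d[0])))
E
```

```text
[307.41 307.23 307.1  306.95 306.75 306.62 306.43 306.23 306.11 305.95
 305.74 305.63 305.43 305.23 305.11 304.82]
3.7026991983882853
3.4743615330372015
3.638740104185629
```

The line reads 3.6° (side) and 2.7° (top) against a marker at 3.3° and 2.6°, so the dial is set to within about 0.5°. Now the button.

```bash
python3 - <<'E'
from meas import *
env.gripper_to(0.0)
env.goto([.576,-.3434,.16],[-90,0,-16.5])
env.move_straight([.576,-.3434,.115],rate=.12)
env.dwell(.2)
f0=env.read_state()["force"]
r=env.move_straight([.576,-.3434,.088],rate=.02,force_limit=2)
s=env.read_state();print("touch",r,s["position"],s["force"]-f0,s["clock"])
r=env.move_straight([.576,-.3434,.070],rate=.015,force_limit=12)
s=env.read_state();print("bottom",r,s["position"],s["force"]-f0,s["clock"])
f=env.grab_frame("side");cv2.imwrite("pics/b9.png",f["image"])
E
```

```text
touch True [ 0.5759 -0.3434  0.0901] [ 0.2487 -0.0509  1.1772] 34.1333
bottom True [ 0.5759 -0.3434  0.0847] [-0.3578  1.7325  3.3545] 34.7583
```

View pics/b9.png

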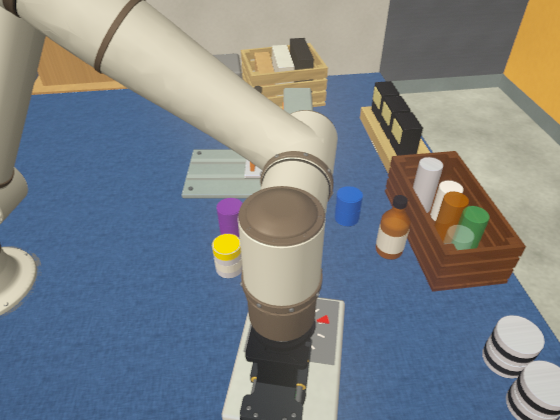

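```bash
python3 - <<'E'
from meas import *
f0=env.read_state()["force"]
for lim in(25,):
    r=env.move_straight([.576,-.3434,.076],rate=.01,force_limit=lim)
    s=env.read_state();print("bottom",r,s["position"],s["force"],s["clock"])
env.dwell(.3);s=env.read_state();print(s["position"],s["force"])
env.move_straight([.576,-.3434,.2],rate=.1)
env.goto([.40,-.25,.3],[-90,0,-16.5])
import pickle
F={n:env.grab_frame(n) for n in("side","top")};pickle.dump(F,open("F10.pkl","wb"))
for n in F:cv2.imwrite(f"pics/{n}10.png",F[n]["image"])
print(env.read_state()["clock"])
E
```

```text
bottom True [ 0.576  -0.3434  0.0847] [-1.1445  0.9742  4.4876] 35.4333
[ 0.5759 -0.3434  0.0845] [-1.5519  0.9359  5.678 ]
38.025
```

View pics/side10.png

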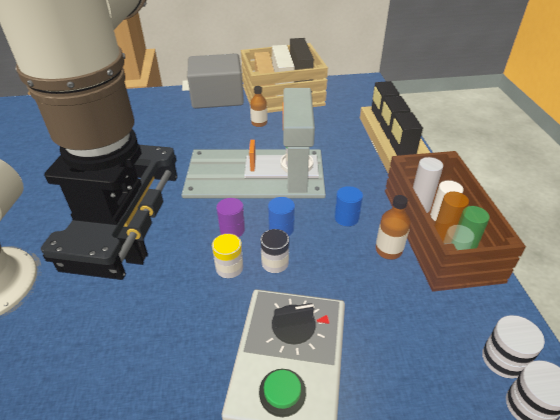

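View pics/top10.png

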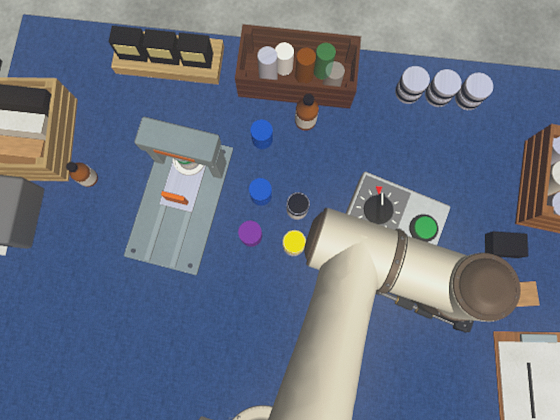

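```bash
python3 - <<'E'
import pickle,cv2,numpy as np
F=pickle.load(open("F10.pkl","rb"))
a=cv2.resize(F["side"]["image"][80:200,180:340],(400,300),interpolation=cv2.INTER_CUBIC)
b=cv2.resize(F["top"]["image"][110:230,120:240],(400,400),interpolation=cv2.INTER_CUBIC)
cv2.imwrite("pics/c11.png",np.hstack([np.pad(a,((0,100),(0,0),(0,0))),b]))
E
```

```text
(no output)
```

View pics/c11.png

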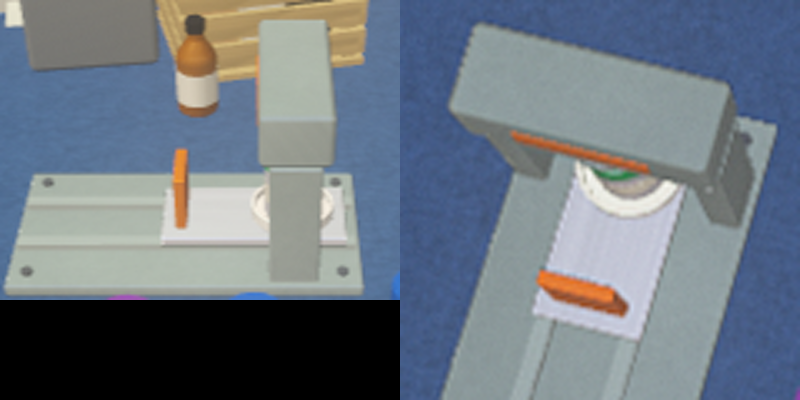

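The tin stands in the cup under the head (green visible at about 610,170 in the right crop), and the carriage edge is where it was after the push. Handing in.

```bash
python3 -c "
from workcell import env
env.close_job();print(env.read_state()['clock'])"
```

```text
the job is handed in; nothing more can be done
the job is handed in; nothing more can be done
```

I finished the job in the order you asked and handed it in at about 38 s of the 72 s allowed; no verdict was reported.

- **Tin:** I set the green tin down upright in the cup. It touched the floor at 63.1 mm tool height (63 mm expected), and I let go there. After the push only a sliver of it shows under the press head, still in the cup; I saw no sign that it tipped.
- **Carriage:** I pushed it until it hit its stop, twice at the same place. Measured against the press base in the side picture, the cup is at 0.140 m, so it is fully home. It hadn't moved in the last pictures.
- **Dial:** It was turned clockwise before the button was pressed. The white line reads 3.6° (side camera) and 2.7° (top camera). The marker reads 3.3° and 2.6°, so they agree within about 0.5°. The two cameras differ from each other by about 1°.
- **Button:** It bottomed out at the same height twice, about 8 mm below its estimated top. The force guards stopped the arm at 12 N and then 25 N. The arm didn't release the button between the two pushes, so it should count as one press. It looks sprung back in the last pictures.
- **Other tins:** The black and yellow tins, and the blue and purple look-alikes, look unmoved by eye.

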